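Load a petri dish over the lip of a plate reader and push it home

ROBOT

A 6-joint arm with a two-finger parallel gripper is mounted at the origin on a cart in front of the work surface, level with it; the furniture and walls round the work are solid. World frame = base frame: x ahead of the robot, y to its left, z up, the work surface at z = 0. Lengths are in m, angles in rad, forces in N, time in s.
With the tool pointing down it reaches from about 0.225 to 0.875 m from the base axis. Payload 3.4 kg.
Tool frame: the origin (TCP) lies where the fingers leave the gripper's body, on its centre line; the fingertips stand 73 mm ahead of it and the grasp point (between the pads) lies 54 mm ahead of it (manip.grip_point_offset is the distance from the TCP to the grasp point, in m); z points along the fingers, y is the line along which they close (so a half turn about z gives the same grasp; the last joint's range is limited). The gripper opens to 85 mm and grips with 20 to 120 N. Pads are 22 mm wide; open, the fingers measure 114 mm over their backs; the gripper's body (76 mm by 85 mm) begins 54 mm behind the grasp point. The pads swing forward as they close: fully open they stand 13 mm farther back than shut.
Start: joints at [-1.352, 0.276, 1.505, -0, 1.361, -0.121], TCP at [0.192, -0.542, 0.304] pointing down, gripper open.
Joint ranges: [-2.89, 2.89], [-0.75, 2.08], [0.22, 2.7], [-1.18, 4.32], [0.11, 2.71], [-2.7, 2.7]. Speed limits (rad/s): [2.57, 2.57, 3.14, 3.14, 3.14, 3.14].

INTERFACE

Orientations are given as a unit quaternion [w, x, y, z].
In Python, from rig import sensors, cams, manip, spotter gives the robot as it stands.
- The arm moves only by the tool drive_tool, never from a script. Its argument "targets" is a list of rows, each a list of 4 numbers: the shift along the world's x, y, z in m, then the turn about the world's z in degrees. In form: [[dx, dy, dz, spin], ...]. A call has exactly 5 rows; each row shifts and turns the commanded pose from where the row before left it; what a row does not reach is not made up. A row lasts 1/8 s, in which the tool goes at most 62.5 mm and 10.7 degrees, less where a joint would pass 70% of its speed; a pose out of reach is approached as far as the arm can. A call is refused whole if a number of a shift passes 0.0625 or a number of a turn 10.7, either way. A call with a gripper value outside its range is refused whole. "jaw" is the finger opening in m, from 0 to 0.0854, set as the call begins (left out, the last holds). The fingers move at their own pace and stop on an object; "force" is the grip in N (left out, the last holds). Time passes only in rows, so rows that do not move let the fingers close, or fill a call up. It gives the time, the measured TCP pose, the force and the opening at its end, in the units of the state.
- sensors.get_state(): the state, without advancing time (a new reading comes with each control period).
- cams.get_image(name): name is "side" or "top" or "wrist"; returns a dict with "color" (480x640x3 uint8, red, green, blue), "intrinsics" (3x3 intrinsics, pixels), "R" (3x3) and "t" (3): a world point X has camera coordinates R X + t. Camera axes: x right, y down, z forward; pixel columns grow to the right and rows downward; lengths in m; the calibration is good to about 2 mm. The wrist camera is an equidistant fisheye: a pixel r from the principal point sees the ray r / f radians off the axis. A picture is of the moment at which its call begins. There is no depth.
- manip.sign_off(): hands the job in, once; it reports no verdict.
Trained networks look in the newest picture that a camera, given by its name, has taken for a name from the list of things; names that differ only in an ending like _2 or _b are one class to them, and where a whole thing is asked for, a point or a joint stands for the part that bears it (a point fixed in the world has none). Each returns a list of dicts, best first, with "score" (0 to 1); they miss things now and then, are a little off and sometimes report something else, mostly with a low value. They report only what shows in the picture. A call takes as long as a camera call. They do not tell look-alikes from the thing itself.
- spotter.find_in(query, camera): "point" ([x, y, z] in m, in world coordinates, good to about 4 mm: the middle of the surface that is visible of it).
- spotter.landmark_of(query, camera): "point" ([x, y, z] in m, in world coordinates, good to about 4 mm: a listed point, or the origin of a listed thing).
The state is a dict: "clock": time; "qpos": joint angles; "qd": joint speeds; "effort": joint torques, N m; "position": TCP position; "ee_rot": TCP orientation; "contact_force": force on the tool from outside, world axes, zero at the start; "moment": the same for the moment, N m; "width": finger opening in m.
Only numpy, scipy, OpenCV 4.12 (cv2) and the standard library are available. Lean on these libraries where they do the work, as an engineer would, in place of code of your own. Each camera call takes 0.05 s, during which the arm holds its last target. There are 200 camera calls.

TASK

Set the petri dish down flat on the open loading deck of the plate reader and let go of it, then push it from behind over the raised lip so that it drops flat into the pocket, and keep pushing until the contact pad hidden under the hood is pressed fully home. Push gently by feel, slowly at the end: the pad gives way under about 3 N, its stop is set somewhere different each time, and the dish must never be pushed against the lip, the walls or the pad with more than about 15 N. Leave the dish in the pocket with the pad pressed, and do not disturb the timer, the sample cup or the dropper bottle.

Things in the scene. Friction and masses are not known exactly. Their poses are not given: they have to be found in the camera images.
- dish_center (a point): Petri dish, a flat tan round disc with a clear rim, 62 mm in diameter and 11 mm high, 30 g. It starts flat on the worktop to the right of the reader. The point is its centre, 5.5 mm above its underside; its z axis points up. Pushed by one narrow tip it veers sideways; two tips some 30 mm apart cradle its rim and steer it.
- dock: Plate reader, a low white block with a grey hood at its far end, fixed to the worktop: 100 mm wide, x -115 to +130 mm. Origin on its underside (worktop height) on the mid-line, directly below the pocket-side edge of the lip. x is the push direction: from the loading deck over the lip into the pocket; z up. The hood covers x 46 to 130 mm, 39 mm high outside, 33 mm inside.
- deck_mid (a point): Point on the open loading deck's surface, on the mid-line 60 mm before the lip's pocket-side edge. The deck is flat, 16 mm above the worktop, x -115 to -18 mm of the reader, 100 mm wide. Two flared guides, 27 mm high, stand at its far end from x = -31 mm, about 88 mm apart there, narrowing to 72 mm.
- lip_edge (a point): Middle of the pocket-side edge of the dark steel lip, on its crest, 19 mm above the worktop (3 mm above the deck). The lip rises as a ramp from x = -18 mm of the reader to the crest at x -4 to 0 mm, then drops straight 6 mm to the pocket floor. A dish tipping over it can hang on the pushing tips by friction; easing off a few mm lets it drop.
- pocket (a point): Point on the pocket floor on the mid-line, 44 mm past the lip edge, 13 mm above the worktop. White side walls 27 mm high, 72 mm apart. A dish lying here stands 5 mm above the crest (top at 24 mm), so a tip held 2 mm above the crest still pushes it. Under the hood the black contact pad's unpressed face lies anywhere 70 to 98 mm past the lip edge: set differently each run, not measured.
- contact_pad (a joint): Travel of the contact pad, in m: 0 as it waits, grows as the dish pushes it along the reader's x, 0.005 at its hard stop. It moves against 3 N of friction and stays where it is left (no spring).
- timer: Bystander: white square kitchen-type timer, 62x62x17 mm, lying on the worktop left of the reader's front; origin at the centre of its underside.
- sample_cup: Bystander: round sample cup with lid, 52 mm in diameter, 50 mm high, left on the worktop; origin at the centre of its underside.
- reagent_bottle: Bystander: small white dropper bottle with a red cap, 29 mm in diameter, 78 mm high, standing on the worktop in front of the reader; origin at the centre of its underside.
There are look-alikes about, which are no part of the job. There is more than one size of the part that bears dish_center; the job needs the largest.

How it is judged:
On the way, in this order (a step that is already met when the one before it is completed fails the run):
1. the dish lies flat on the loading deck in front of the lip, let go (x of dish_center in the frame of dock between -0.1 and -0.047 m and y of dish_center in the frame of dock between -0.03 and 0.03 m and z of dish_center in the frame of dock between 0.019 and 0.0235 m and angle between dish_center's own z axis and vertical below 0.06 rad and contact force between the fingers and dish below 0.05 N), for 0.2 s.
2. the dish has been pushed over the lip and lies flat on the pocket floor (x of dish_center in the frame of dock between 0.031 and 0.078 m and y of dish_center in the frame of dock between -0.006 and 0.006 m and z of dish_center in the frame of dock between 0.016 and 0.0205 m and angle between dish_center's own z axis and vertical below 0.06 rad), for 0.1 s.
At the end, for the whole second after the job is handed in: the dish lies flat (within 0.06 rad) on the pocket floor (its centre 16 to 20.5 mm above the reader's origin), wholly beyond the lip (its centre 31 to 78 mm past the crest edge) and within 6 mm of the mid-line, at rest and let go, and the contact pad is pressed in by more than 4 of its 5 mm (all of step 2 and value of joint contact_pad above 0.004 m and contact force between the fingers and dish below 0.05 N and linear speed of dish below 0.01 m/s); the robot touches nothing.
It fails at once if from the lip onward, the dish is forced against the reader with more than 15 N (x of dish_center in the frame of dock above -0.045 m and contact force between dish and dock above 15 N).
It fails at once if the timer is moved by more than 15 mm (distance of timer from where it was at the start of the episode above 0.015 m).
It fails at once if the sample cup is moved by more than 15 mm (distance of sample_cup from where it was at the start of the episode above 0.015 m).
It fails at once if the reagent bottle is moved by more than 15 mm (distance of reagent_bottle from where it was at the start of the episode above 0.015 m).
It also fails if it takes over 64 s, if anything falls off the work surface, if the arm or the gripper's body presses on something with over 40 N, if the wrist force passes 120 N, or if a joint passes its speed limit or range.

## Working session

There is one attempt and no reset: what is moved stays moved. The work goes in short steps, Python scripts to look and compute and a tool call to move; the robot and the scene stay as the last step left them, time stands still between calls to the robot, and variables do not carry over. Pictures are saved under pics/ and viewed, on a budget of 10 in all, crops included, one or two more only if the job needs it, and the job is handed in when it is done.

Besides the shell and the picture viewer there is one more tool, called after "Call:" as a command line: name --pt "numbers of a row" for each row, then --argument value for the rest. drive_tool: Moves the arm, as the interface text tells. Its arguments: {"type":"object","properties":{"targets":{"type":"array","items":{"type":"array","items":{"type":"number"}}},"jaw":{"type":"number"},"force":{"type":"number"}},"required":["targets"]}

```bash
mkdir -p pics; python3 - <<'E'
from rig import sensors, cams, manip, spotter
import cv2,numpy as np
for c in ["top","side"]:
    im=cams.get_image(c); cv2.imwrite(f"pics/{c}0.png",im["color"][:,:,::-1])
    print(c,im["intrinsics"].tolist(),im["R"].tolist(),im["t"].tolist())
    for q in ["dish_center","dock","deck_mid","lip_edge","pocket","timer","sample_cup","reagent_bottle"]:
        for r in spotter.landmark_of(q,c)[:4]:
            p=np.array(r["point"]); x=im["intrinsics"]@(im["R"]@p+im["t"])
            print(q,round(r["score"],2),p.round(4),(x[:2]/x[2]).round())
s=sensors.get_state();print(s)
E
```

```text
top [[523.2723268968984, 0.0, 318.6266674409459], [0.0, 523.2723268968984, 236.4869631687912], [0.0, 0.0, 1.0]] [[-0.00947368161056328, -0.999910580612319, 0.009438227390631146], [-0.9988225080174887, 0.009013419342784358, -0.04766923273354647], [0.04757989947861988, -0.009878717087086996, -0.9988185841854956]] [-0.0625648564516974, 0.5026988436285236, 1.051004953767972]
dish_center 0.73 [ 4.613e-01 -1.750e-01 -1.000e-04] [371. 256.]
dish_center 0.67 [ 4.133e-01 -3.976e-01  4.000e-04] [480. 279.]
dish_center 0.57 [ 0.4372 -0.2792  0.0036] [422. 267.]
dock 0.78 [ 0.6036 -0.0578 -0.0025] [314. 188.]
deck_mid 0.61 [ 0.5449 -0.0577  0.0165] [314. 215.]
lip_edge 0.79 [ 0.6027 -0.0599  0.017 ] [315. 187.]
pocket 0.9 [ 0.6514 -0.0555  0.0116] [312. 164.]
pocket 0.44 [0.3936 0.2768 0.0021] [150. 292.]
timer 0.97 [ 0.3945  0.1573 -0.0062] [210. 290.]
timer 0.68 [ 0.3693 -0.1362  0.0009] [353. 301.]
sample_cup 0.73 [ 0.5444 -0.059   0.0176] [314. 216.]
sample_cup 0.64 [3.947e-01 2.754e-01 2.000e-04] [151. 291.]
reagent_bottle 0.68 [ 0.3654 -0.1359  0.0027] [353. 303.]
side [[471.93466997582675
[... 834 characters left out ...]
59 -0.1416  0.0012] [406. 236.]
{'clock': 0.9, 'qpos': array([-1.35203575e+00,  2.75881505e-01,  1.50488154e+00, -8.57576880e-06,
        1.36070439e+00, -1.21020303e-01]), 'qd': array([-0.00093265, -0.00070731, -0.00047415, -0.00083148, -0.00028493,
        0.00044761]), 'effort': array([-1.57016937e-03, -4.16645265e+01, -2.46097291e+01, -1.72517371e-04,
       -8.72421128e-05,  4.89476108e-06]), 'position': array([ 0.19162433, -0.54216149,  0.30394594]), 'ee_rot': array([ 6.27401782e-05,  9.85603144e-01,  1.69075247e-01, -1.13010581e-06]), 'contact_force': array([-0.19701767,  0.67049378, -0.1435894 ]), 'moment': array([-0.00364773,  0.03507471,  0.02631404]), 'width': 0.08559553317513381}
```

```bash
python3 - <<'E'
import cv2
im=cv2.imread("pics/top0.png")[120:345,260:560]
cv2.imwrite("pics/crop0.png",cv2.resize(im,(800,600),interpolation=cv2.INTER_CUBIC))
E
```

```text
(no output)
```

View pics/crop0.png

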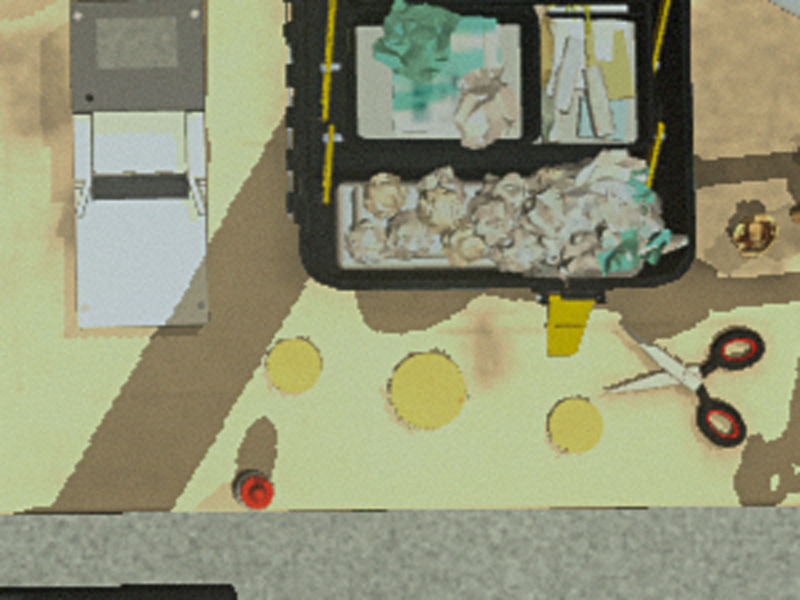

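View pics/side0.png

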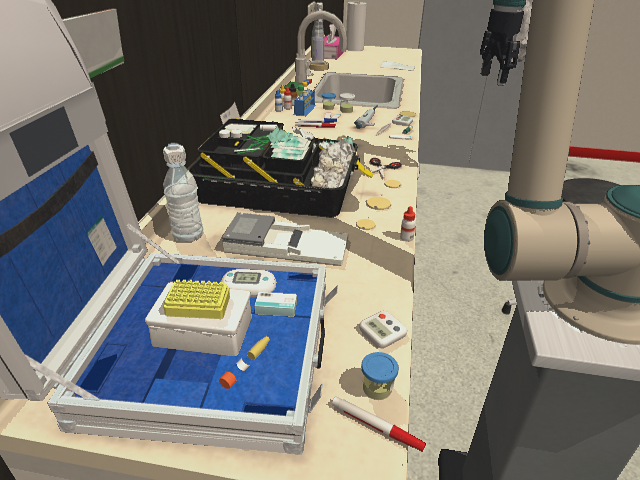

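The scene shows three tan discs, at top-image pixels (370,257), (420,266) and (475,279). The middle one is the largest, about 58–60 mm across against about 43 mm, so it is the dish. The crop confirms this. The reader spans (289–338, 120–243) and points along about world +x. The dropper bottle is at (355,304). I'll move over the dish now.

Call:
drive_tool --pt "0.0245 0.0265 -0.01 -1.95" --pt "0.0245 0.0265 -0.01 -1.95" --pt "0.0245 0.0265 -0.01 -1.95" --pt "0.0245 0.0265 -0.01 -1.95" --pt "0.0245 0.0265 -0.01 -1.95" --jaw 0.0854 --force 20

```text
clock: 1.52
position: [0.3149, -0.4088, 0.2538]
ee_rot: [0.0, 0.996, 0.084, 0.0]
contact_force: [-0.1, 0.6, -0.1]
width: 0.0856
```

Call:
drive_tool --pt "0.0245 0.0265 -0.01 -1.95" --pt "0.0245 0.0265 -0.01 -1.95" --pt "0.0245 0.0265 -0.01 -1.95" --pt "0.0245 0.0265 -0.01 -1.95" --pt "0.0 0.0 -0.01 -1.95"

```text
clock: 2.15
position: [0.4134, -0.3021, 0.2037]
ee_rot: [-0.0, 1.0, 0.001, 0.0]
contact_force: [-0.6, -0.3, 0.4]
width: 0.0856
```

```bash
cat > h.py <<'E'
from rig import sensors, cams, manip, spotter
import cv2,numpy as np
def ray(im,u,v,z):
    K=im["intrinsics"];R=im["R"];t=im["t"]
    d=R.T@np.linalg.solve(K,[u,v,1.]);c=-R.T@t
    return c+d*(z-c[2])/d[2]
def yaw():
    w,x,y,z=sensors.get_state()["ee_rot"]; return np.degrees(2*np.arctan2(y,x))
E
python3 - <<'E'
from h import *
s=sensors.get_state();print(s["position"],s["width"],yaw(),s["contact_force"])
im=cams.get_image("wrist"); cv2.imwrite("pics/w1.png",im["color"][:,:,::-1])
K=im["intrinsics"];print(K[0,0],K[:2,2])
for r in spotter.landmark_of("dish_center","wrist"):
    p=np.array(r["point"]);X=im["R"]@p+im["t"];th=np.arctan2(np.hypot(*X[:2]),X[2])
    print("wrist",r["score"],p.round(4),(K[:2,2]+K[0,0]*th*X[:2]/np.hypot(*X[:2])).round())
# top0 based: dish circle, reader edges
g=cv2.imread("pics/top0.png"); tp=cams.get_image("top")
h=cv2.cvtColor(g,cv2.COLOR_BGR2HSV)
m=((h[:,:,0]>18)&(h[:,:,0]<32)&(h[:,:,1]>110)).astype(np.uint8)
m=cv2.morphologyEx(m,cv2.MORPH_OPEN,np.ones((3,3),np.uint8))
n,l,st,ce=cv2.connectedComponentsWithStats(m)
for i in range(1,n):
    if 250<st[i,4]<1200: print(st[i],ce[i].round(1),ray(tp,*ce[i],0.009).round(4),"diam",(2*np.sqrt(st[i,4]/np.pi)*1.03/523).round(4))
w=cv2.cvtColor(g[110:260,275:350],cv2.COLOR_BGR2GRAY)
for s_ in cv2.createLineSegmentDetector().detect(cv2.cvtColor(g[110:260,275:350],cv2.COLOR_BGR2GRAY))[0][:,0]:
    a,b=s_[:2]+[275,110],s_[2:]+[275,110]
    if np.hypot(*(a-b))>18: print("line",a.round(1),b.round(1),ray(tp,*a,0.016)[:2].round(4),ray(tp,*b,0.016)[:2].round(4))
E
```

```text
[ 0.41335246 -0.30211706  0.20369943] 0.08555043816932668 0.0841927622368816 [-0.57368697 -0.31900452  0.36766284]
371.64829954431775 [317.41505951 248.58533715]
wrist 0.96 [ 0.4563 -0.1733  0.005 ] [154. 188.]
wrist 0.9 [ 0.4352 -0.2757  0.0107] [284. 214.]
wrist 0.56 [ 0.4158 -0.3881  0.0024] [429. 236.]
wrist 0.46 [ 0.3642 -0.1359 -0.0034] [134. 290.]
[465 230  17  24 322] [471.8 241.2] [ 0.4898 -0.38    0.009 ] diam 0.0399
[360 247  21  20 324] [369.9 256.5] [ 0.4604 -0.1713  0.009 ] diam 0.04
[407 252  28  29 620] [420.  265.9] [ 0.4405 -0.2732  0.009 ] diam 0.0553
[466 270  20  20 321] [475.3 279.2] [ 0.4123 -0.3855  0.009 ] diam 0.0398
line [331.9 193.8] [291.9 194.5] [ 0.5886 -0.0949] [ 0.5878 -0.0136]
line [295.6 185. ] [329.4 184.1] [ 0.6071 -0.0214] [ 0.6085 -0.0901]
line [326.9 161.2] [295.6 161.5] [ 0.6554 -0.0855] [ 0.6553 -0.0217]
line [337.3 114.4] [337.  165.6] [ 0.752  -0.1079] [ 0.6462 -0.1059]
line [316.8 241.4] [336.9 240.3] [ 0.4921 -0.0635] [ 0.4938 -0.104 ]
line [286.  160.6] [285.2 119.4] [ 0.6572 -0.0021] [ 0.7424 -0.0012]
line [336.2 223.1] [336.1 203.1] [ 
[... 157 characters left out ...]
.6495 -0.0161]
line [287.7 191.8] [289.  234.4] [ 0.5933 -0.0051] [ 0.5067 -0.0073]
line [322.  240.2] [334.4 218.9] [ 0.4944 -0.0739] [ 0.5374 -0.0995]
line [336.3 184.3] [335.1 164.3] [ 0.6079 -0.1042] [ 0.6489 -0.1022]
line [337.9 181.9] [338.  206.9] [ 0.6129 -0.1076] [ 0.5618 -0.1072]
line [287.  164.3] [287.8 185.6] [ 0.6497 -0.0041] [ 0.6061 -0.0056]
line [290.7 242.3] [315.6 240.9] [ 0.4906 -0.0105] [ 0.4931 -0.061 ]
line [283.4 226.9] [283.7 208.1] [0.522  0.0041] [0.5602 0.0031]
line [309.4 120.5] [289.4 120.7] [ 0.7398 -0.0505] [ 0.7396 -0.0096]
line [324.4 125.9] [296.9 126.4] [ 0.7282 -0.0811] [ 0.7277 -0.0248]
line [296.9 145.1] [325.6 144.8] [ 0.689  -0.0245] [ 0.6893 -0.0832]
```

View pics/w1.png

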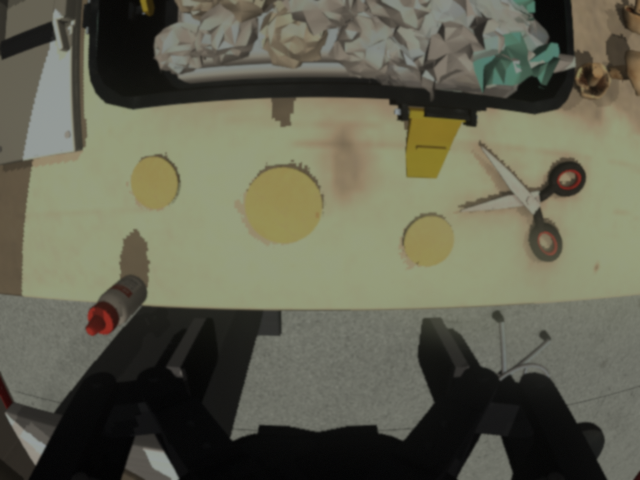

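The wrist view shows the large dish at pixel (284,204) between two smaller discs at (155,182) and (428,239). Next I convert that pixel to a position and check it against the top-view estimate (0.4405, -0.273).

```bash
cat >> h.py <<'E'
def fray(im,u,v,z):
    K=im["intrinsics"];q=np.array([u,v])-K[:2,2];r=np.hypot(*q);th=r/K[0,0]
    d=im["R"].T@np.r_[np.sin(th)*q/r,np.cos(th)];c=-im["R"].T@im["t"]
    return c+d*(z-c[2])/d[2]
def disc(im):
    h=cv2.cvtColor(im["color"],cv2.COLOR_RGB2HSV)
    m=((h[:,:,0]>15)&(h[:,:,0]<28)&(h[:,:,1]>90)).astype(np.uint8)
    m=cv2.morphologyEx(m,cv2.MORPH_OPEN,np.ones((5,5),np.uint8))
    cs,_=cv2.findContours(m,cv2.RETR_EXTERNAL,cv2.CHAIN_APPROX_NONE)
    return [c[:,0] for c in sorted(cs,key=cv2.contourArea,reverse=True)]
E
python3 - <<'E'
from h import *
im=cams.get_image("wrist");print(np.shape(im["R"]))
for c in disc(im)[:4]:
    P=np.array([fray(im,*p,0.010)[:2] for p in c])
    (x,y),r=cv2.minEnclosingCircle(P.astype(np.float32)); print(c.mean(0),x,y,2*r,P.mean(0))
print(fray(im,284,204,.01))
E
```

```text
(3, 3)
[280.51152074 201.39170507] 0.44156455993652344 -0.2750706076622009 0.05766819417476654 [ 0.44193323 -0.27515986]
[426.11607143 135.81696429] 0.4897032380104065 -0.3827730715274811 0.06284193694591522 [ 0.49160378 -0.38042557]
[426.32857143 237.9       ] 0.4143757224082947 -0.38558274507522583 0.04072669893503189 [ 0.41449442 -0.38541058]
[152.02142857 179.88571429] 0.4611990451812744 -0.17554470896720886 0.04169712960720062 [ 0.46126794 -0.17584494]
[ 0.44020944 -0.27784526  0.01      ]
```

Call:
drive_tool --pt "0.007 0.0065 -0.03 0" --pt "0.007 0.0065 -0.03 0" --pt "0.007 0.0065 -0.03 0" --pt "0.0065 0.0065 -0.028 0" --pt "0 0 0 0" --jaw 0.075

```text
clock: 2.98
position: [0.4385, -0.2776, 0.0847]
ee_rot: [-0.001, 1.0, -0.0, -0.002]
contact_force: [0.5, 0.1, 0.5]
width: 0.0751
```

Call:
drive_tool --pt "0 0 -0.0025 0" --pt "0 0 -0.0025 0" --pt "0 0 -0.0025 0" --pt "0 0 -0.0025 0" --pt "0 0 0 0"

```text
clock: 3.6
position: [0.4395, -0.2776, 0.0759]
ee_rot: [-0.0, 1.0, -0.0, -0.0]
contact_force: [0.5, 0.3, -0.5]
width: 0.0749
```

Call:
drive_tool --pt "0 0 -0.0015 0" --pt "0 0 -0.0015 0" --pt "0 0 -0.0015 0" --pt "0 0 0 0" --pt "0 0 0 0"

```text
clock: 4.22
position: [0.4397, -0.2777, 0.0714]
ee_rot: [0.0, 1.0, -0.0, -0.0]
contact_force: [-0.3, -1.0, -0.3]
width: 0.0747
```

```bash
python3 - <<'E'
from h import *
im=cams.get_image("wrist"); cv2.imwrite("pics/w2.png",im["color"][:,:,::-1]); s=sensors.get_state(); print(s["position"],s["contact_force"])
E
```

```text
[ 0.43968651 -0.27767704  0.07144931] [-0.12508886  1.07333409  0.73916238]
```

View pics/w2.png

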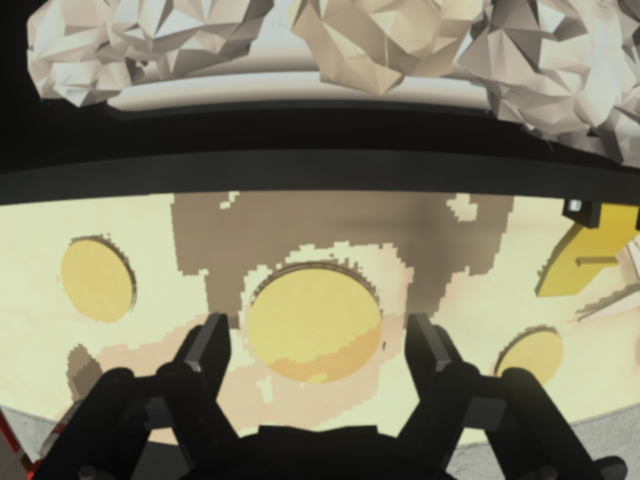

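The wrist view shows the fingers straddling the dish, which sits at (315,323) and is roughly centred between tips at (222,335) and (415,335). I keep lowering until the tips touch.

Call:
drive_tool --pt "0 0.0005 -0.0015 0" --pt "0 0.0005 -0.0015 0" --pt "0 0 -0.0015 0" --pt "0 0 0 0" --pt "0 0 0 0"

```text
clock: 4.9
position: [0.4397, -0.2767, 0.0669]
ee_rot: [0.0, 1.0, -0.0, -0.0]
contact_force: [0.2, -0.3, -0.7]
width: 0.0749
```

Call:
drive_tool --pt "0 0 -0.001 0" --pt "0 0 -0.001 0" --pt "0 0 0 0" --pt "0 0 0 0" --pt "0 0 0 0"

```text
clock: 5.52
position: [0.4397, -0.2766, 0.0649]
ee_rot: [0.0, 1.0, -0.0, 0.0]
contact_force: [-0.9, -0.2, -0.5]
width: 0.0752
```

Call:
drive_tool --pt "0 0 0.004 0" --pt "0 0 0 0" --pt "0 0 0 0" --pt "0 0 0 0" --pt "0 0 0 0"

```text
clock: 6.15
position: [0.4396, -0.2766, 0.0689]
ee_rot: [0.0, 1.0, -0.0, -0.0]
contact_force: [0.6, -0.2, 0.1]
width: 0.0753
```

Call:
drive_tool --pt "0 0 0 0" --pt "0 0 0 0" --pt "0 0 0 0" --pt "0 0 0 0" --pt "0 0 0 0" --jaw 0.056

```text
clock: 6.78
position: [0.4396, -0.2766, 0.0691]
ee_rot: [0.0, 1.0, -0.0, -0.0]
contact_force: [-0.8, 0.8, 5.4]
width: 0.0611
```

Call:
drive_tool --pt "0 0 0.01 0" --pt "0 0 0.02 0" --pt "0 0 0.02 0" --pt "0 0 0.02 0" --pt "0 0 0 0"

```text
clock: 7.4
position: [0.4405, -0.2774, 0.1404]
ee_rot: [0.001, 1.0, -0.0, 0.002]
contact_force: [-0.6, -0.6, -0.0]
width: 0.0605
```

```bash
python3 - <<'E'
from h import *
im=cams.get_image("wrist"); cv2.imwrite("pics/w3.png",im["color"][:,:,::-1]); s=sensors.get_state(); print(s["position"],s["contact_force"])
E
```

```text
[ 0.43993014 -0.27691543  0.13938295] [-1.11157012  0.81457069 -0.58561532]
```

View pics/w3.png

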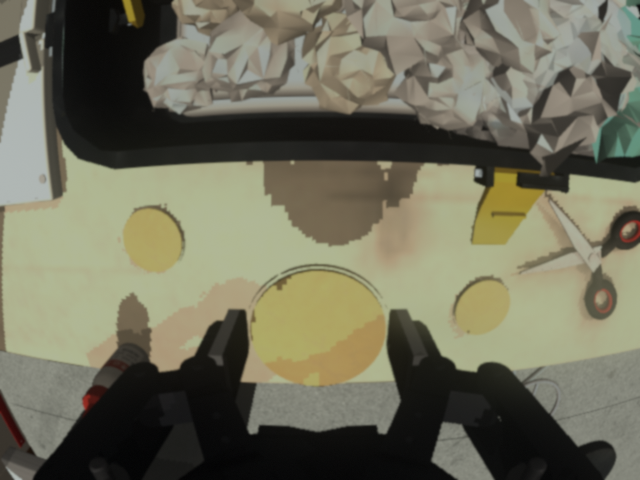

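Dish is held, and the wrist view shows it level between the tips at (317,325). I'll carry it to the deck.

Call:
drive_tool --pt "0 0.03 0.02 0" --pt "0 0.05 0 0.25" --pt "0 0.05 0 0.25" --pt "0 0.05 0 0" --pt "0.01 0.04 0 0"

```text
clock: 8.07
position: [0.4481, -0.0546, 0.1579]
ee_rot: [-0.0, 1.0, 0.004, -0.001]
contact_force: [1.3, 0.0, -0.1]
width: 0.0608
```

Call:
drive_tool --pt "0.03 0 0 0" --pt "0.03 0 0 0" --pt "0.02 0 -0.01 0" --pt "0 0 -0.01 0" --pt "0 0 0 0"

```text
clock: 8.7
position: [0.5272, -0.0564, 0.1369]
ee_rot: [-0.001, 1.0, 0.004, -0.003]
contact_force: [0.5, -0.3, -0.3]
width: 0.0605
```

```bash
python3 - <<'E'
from h import *
s=sensors.get_state(); print(s["position"],s["contact_force"],yaw(),s["width"])
im=cams.get_image("wrist"); cv2.imwrite("pics/w4.png",im["color"][:,:,::-1])
for q in ["dock","lip_edge","pocket","dish_center"]:
  for r in spotter.landmark_of(q,"wrist")[:2]: print(q,round(r["score"],2),np.round(r["point"],4))
im=cams.get_image("top")
for q in ["lip_edge","dish_center"]:
  for r in spotter.landmark_of(q,"top")[:1]: print(q,round(r["score"],2),np.round(r["point"],4))
E
```

```text
[ 0.52721595 -0.05638611  0.13688072] [ 0.5413695  -0.28543151 -0.31129307] 0.45105854760391495 0.06045536935311111
dock 0.93 [ 0.6085 -0.0557 -0.0023]
lip_edge 0.69 [ 0.6014 -0.0565  0.0219]
pocket 0.83 [ 0.6522 -0.0555  0.0129]
dish_center 0.78 [ 0.4585 -0.1709  0.0055]
dish_center 0.63 [ 0.5229 -0.0556  0.0751]
dish_center 0.68 [ 0.4103 -0.3962  0.0016]
```

View pics/w4.png

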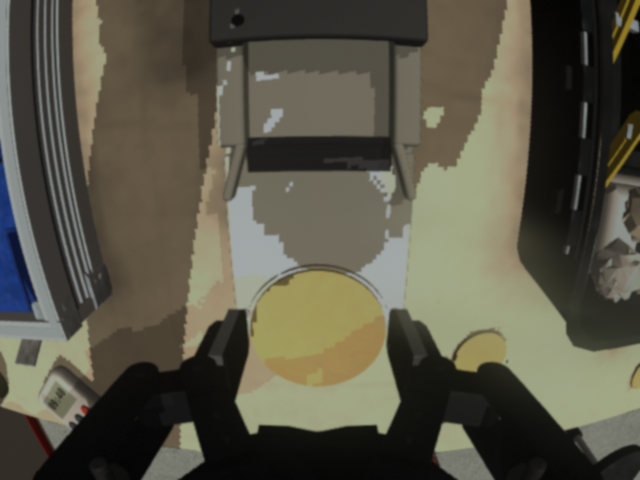

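The wrist view shows the reader squarely ahead. The lip's pocket-side edge runs from (247,137) to (392,138), its ramp foot from (249,170) to (391,171), and the held dish is at (318,326).

```bash
python3 - <<'E'
from h import *
im=cams.get_image("wrist")
for (u,v,z) in [(247,137,.019),(392,138,.019),(249,170,.016),(391,171,.016),(247,40,.027),(390,40,.027),(236,300,.016),(405,300,.016),(210,40,.039),(427,40,.039),(211,10,.039),(427,10,.039),(318,326,.08)]: print(u,v,fray(im,u,v,z).round(4))
E
```

```text
247 137 [ 0.6088 -0.0184  0.019 ]
392 138 [ 0.6089 -0.0926  0.019 ]
249 170 [ 0.5912 -0.0186  0.016 ]
391 171 [ 0.5913 -0.0933  0.016 ]
247 40 [ 0.658  -0.0199  0.027 ]
390 40 [ 0.6586 -0.0892  0.027 ]
236 300 [ 0.5156 -0.0071  0.016 ]
405 300 [ 0.5162 -0.1069  0.016 ]
210 40 [ 0.6565 -0.0046  0.039 ]
427 40 [ 0.6574 -0.1045  0.039 ]
211 10 [ 0.6718 -0.0046  0.039 ]
427 10 [ 0.6728 -0.1047  0.039 ]
318 326 [ 0.5366 -0.0551  0.08  ]
```

Call:
drive_tool --pt "0.0025 0 -0.012 0" --pt "0 0 -0.012 0" --pt "0 0 -0.012 0" --pt "0 0 -0.01 0" --pt "0 0 0 0"

```text
clock: 9.78
position: [0.5315, -0.0565, 0.0917]
ee_rot: [-0.0, 1.0, 0.004, -0.001]
contact_force: [-0.3, 0.1, -0.3]
width: 0.0609
```

Call:
drive_tool --pt "0 0 -0.0015 0" --pt "0 0 -0.0015 0" --pt "0 0 -0.0005 0" --pt "0 0 0 0" --pt "0 0 0 0"

```text
clock: 10.4
position: [0.5322, -0.0567, 0.0896]
ee_rot: [0.0, 1.0, 0.004, 0.0]
contact_force: [0.5, 0.2, -0.3]
width: 0.0606
```

Call:
drive_tool --pt "0 0 -0.001 0" --pt "0 0 -0.001 0" --pt "0 0 -0.001 0" --pt "0 0 0 0" --pt "0 0 0 0"

```text
clock: 11.02
position: [0.5321, -0.0567, 0.0864]
ee_rot: [0.0, 1.0, 0.004, -0.0]
contact_force: [0.5, 0.1, -0.6]
width: 0.0604
```

Call:
drive_tool --pt "0 0 -0.0005 0" --pt "0 0 -0.0005 0" --pt "0 0 0 0" --pt "0 0 0 0" --pt "0 0 0 0"

```text
clock: 11.65
position: [0.5322, -0.0566, 0.0854]
ee_rot: [0.0, 1.0, 0.004, 0.0]
contact_force: [0.4, 0.2, -0.9]
width: 0.0605
```

Call:
drive_tool --pt "0 0 -0.0005 0" --pt "0 0 -0.0005 0" --pt "0 0 -0.0005 0" --pt "0 0 0 0" --pt "0 0 0 0"

```text
clock: 12.28
position: [0.5322, -0.0567, 0.0851]
ee_rot: [0.0, 1.0, 0.004, 0.0]
contact_force: [-2.8, -0.1, 9.5]
width: 0.0605
```

Deck contact, so I release and lift.

Call:
drive_tool --pt "0 0 0.001 0" --pt "0 0 0 0" --pt "0 0 0 0" --pt "0 0 0 0" --pt "0 0 0 0" --jaw 0.078

```text
clock: 12.9
position: [0.5321, -0.0566, 0.0848]
ee_rot: [0.0, 1.0, 0.004, -0.0]
contact_force: [0.6, 0.4, 0.5]
width: 0.078
```

Call:
drive_tool --pt "0 0 0.012 0" --pt "0 0 0.015 0" --pt "0 0 0.015 0" --pt "0 0 0.015 0" --pt "-0.02 0 0 0"

```text
clock: 13.52
position: [0.5144, -0.0572, 0.1443]
ee_rot: [0.001, 1.0, 0.004, 0.003]
contact_force: [-0.1, -0.5, -0.2]
width: 0.0782
```

```bash
python3 - <<'E'
from h import *
s=sensors.get_state(); print(s["position"],s["contact_force"],yaw(),s["width"])
im=cams.get_image("wrist"); cv2.imwrite("pics/w5.png",im["color"][:,:,::-1])
for r in spotter.landmark_of("dish_center","wrist")[:3]: print(round(r["score"],2),np.round(r["point"],4))
tp=cams.get_image("top")
for c in disc(im)[:2]:
    P=np.array([fray(im,*p,0.026)[:2] for p in c]); (x,y),r=cv2.minEnclosingCircle(P.astype(np.float32)); print("w",c.mean(0),x,y,2*r)
E
```

```text
[ 0.51439261 -0.05715238  0.14429284] [-0.07971032 -0.45546771 -0.24738754] 0.48719557046492673 0.07815574331890994
0.9 [ 0.4587 -0.1741  0.0062]
0.89 [ 0.5287 -0.0573  0.0266]
w [316.60174419 248.05232558] 0.534744918346405 -0.05485602095723152 0.055531833320856094
w [479.26865672 336.97014925] 0.47473928332328796 -0.1589745283126831 0.03791951388120651
```

View pics/w5.png

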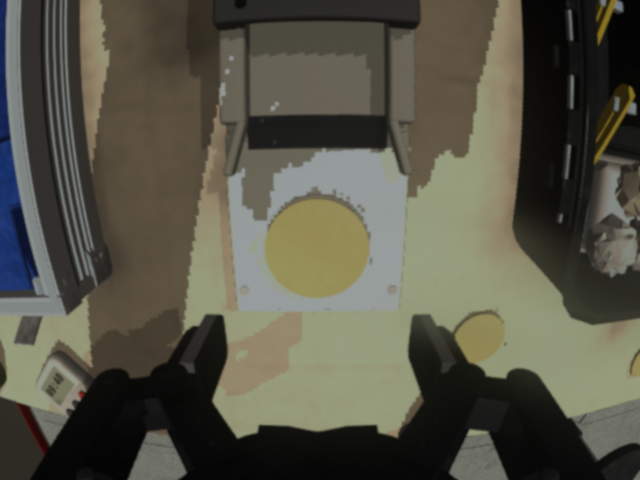

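The dish lies flat on the deck at (317,248), centred between the deck edges at columns 232 and 405, and both fingers are clear of it. Next I set the tips 30 mm apart and back off. I'll touch the worktop in front of the reader to calibrate tip height.

Call:
drive_tool --pt "-0.02 0 0 0" --pt "-0.02 0 -0.01 0" --pt "0 0 -0.02 0" --pt "0 0 -0.02 0" --pt "0 0 -0.01 0" --jaw 0.03

```text
clock: 14.3
position: [0.4726, -0.0567, 0.0812]
ee_rot: [-0.0, 1.0, 0.004, -0.0]
contact_force: [0.4, -0.8, -0.1]
width: 0.0299
```

Call:
drive_tool --pt "0 0 -0.004 0" --pt "0 0 -0.003 0" --pt "0 0 -0.002 0" --pt "0 0 0 0" --pt "0 0 0 0"

```text
clock: 14.92
position: [0.4723, -0.0567, 0.0732]
ee_rot: [0.0, 1.0, 0.004, 0.0]
contact_force: [-0.6, -0.1, -0.7]
width: 0.0299
```

Call:
drive_tool --pt "0 0 -0.0005 0" --pt "0 0 -0.0005 0" --pt "0 0 0 0" --pt "0 0 0 0" --pt "0 0 0 0"

```text
clock: 15.55
position: [0.4722, -0.0567, 0.0722]
ee_rot: [0.0, 1.0, 0.004, 0.0]
contact_force: [-0.4, -0.4, 5.2]
width: 0.0298
```

Call:
drive_tool --pt "0 0 -0.0005 0" --pt "0 0 -0.0005 0" --pt "0 0 0 0" --pt "0 0 0 0" --pt "0 0 0 0"

```text
clock: 16.18
position: [0.4722, -0.0567, 0.0721]
ee_rot: [0.0, 1.0, 0.004, 0.0]
contact_force: [-3.1, 0.5, 14.2]
width: 0.0299
```

Tip depth is 0.0723 m with stiffness around 9 N/mm. I raise the tips to 21 mm and approach the dish's rim.

Call:
drive_tool --pt "0 0 0.011 0" --pt "0 0 0.011 0" --pt "0.006 0 0 0" --pt "0.006 0 0 0" --pt "0.006 0 0 0"

```text
clock: 16.8
position: [0.4906, -0.0566, 0.0926]
ee_rot: [-0.0, 1.0, 0.004, -0.0]
contact_force: [-0.3, 0.7, 0.7]
width: 0.03
```

Call:
drive_tool --pt "0.005 0 0 0" --pt "0.005 0 0 0" --pt "0.005 0 0 0" --pt "0.005 0 0 0" --pt "0.005 0 0 0"

```text
clock: 17.42
position: [0.5155, -0.0567, 0.0929]
ee_rot: [0.0, 1.0, 0.004, -0.0]
contact_force: [0.6, 0.2, -0.2]
width: 0.03
```

```bash
python3 - <<'E'
from h import *
s=sensors.get_state(); print(s["position"],s["contact_force"],yaw(),s["width"])
im=cams.get_image("wrist"); cv2.imwrite("pics/w6.png",im["color"][:,:,::-1])
E
```

```text
[ 0.5154648 -0.05667    0.092927 ] [ 0.55728306  0.16707959 -0.16575965] 0.46659164408438547 0.029990490335022296
```

View pics/w6.png

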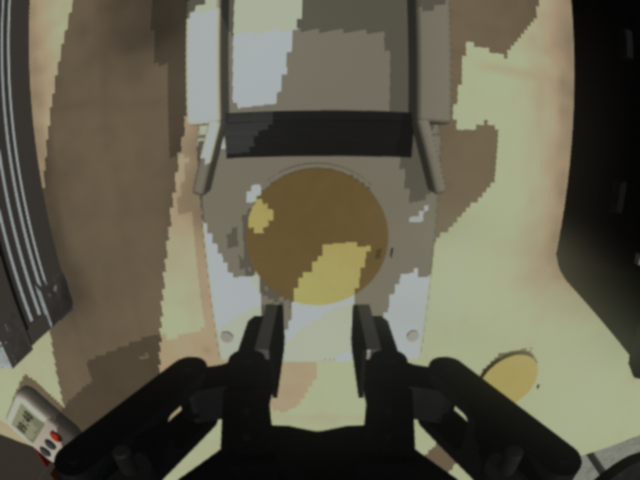

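The wrist view shows the dish at (317,235) cradled by the tips at (280,320) and (358,320). It is centred between the channel walls at columns 229 and 410, and its front is just short of the ramp at row 157. I push on slowly.

Call:
drive_tool --pt "0.002 0 0 0" --pt "0.002 0 0 0" --pt "0.002 0.0001 0 0" --pt "0.002 0 0 0" --pt "0.002 0 0 0"

```text
clock: 18.1
position: [0.5252, -0.0565, 0.0929]
ee_rot: [0.0, 1.0, 0.004, -0.0]
contact_force: [0.2, 1.0, -0.4]
width: 0.0298
```

Call:
drive_tool --pt "0.002 0 0 0" --pt "0.002 0 0 0" --pt "0.002 0.0001 0 0" --pt "0.002 0 0 0" --pt "0.002 0 0 0"

```text
clock: 18.73
position: [0.5353, -0.0564, 0.0929]
ee_rot: [0.0, 1.0, 0.004, 0.0]
contact_force: [0.4, -0.3, 0.1]
width: 0.0298
```

Call:
drive_tool --pt "0.002 0 0 0" --pt "0.002 0 0 0" --pt "0.002 0.0001 0 0" --pt "0.002 0 0 0" --pt "0.002 0 0 0"

```text
clock: 19.35
position: [0.5452, -0.0564, 0.0929]
ee_rot: [0.0, 1.0, 0.004, -0.0]
contact_force: [-0.6, 0.2, 0.2]
width: 0.0301
```

Call:
drive_tool --pt "0.002 0 0 0" --pt "0.002 0 0 0" --pt "0.002 0.0001 0 0" --pt "0.002 0 0 0" --pt "0.002 0 0 0"

```text
clock: 19.98
position: [0.5553, -0.0562, 0.0929]
ee_rot: [0.0, 1.0, 0.004, -0.0]
contact_force: [-0.2, 0.1, 0.8]
width: 0.0304
```

Call:
drive_tool --pt "0.002 0 0 0" --pt "0.002 0 0 0" --pt "0.002 0.0001 0 0" --pt "0.002 0 0 0" --pt "0.002 0 0 0"

```text
clock: 20.6
position: [0.5653, -0.0561, 0.0929]
ee_rot: [0.0, 1.0, 0.004, -0.0]
contact_force: [-0.8, 0.0, 0.2]
width: 0.0301
```

Call:
drive_tool --pt "0.002 0 0 0" --pt "0.002 0 0 0" --pt "0.002 0.0001 0 0" --pt "0.002 0 0 0" --pt "0.002 0 0 0"

```text
clock: 21.22
position: [0.5751, -0.056, 0.0929]
ee_rot: [0.0, 1.0, 0.004, -0.0]
contact_force: [-2.0, 0.3, 0.8]
width: 0.0303
```

```bash
python3 - <<'E'
from h import *
s=sensors.get_state(); print(s["position"],s["contact_force"],yaw(),s["width"])
im=cams.get_image("wrist"); cv2.imwrite("pics/w7.png",im["color"][:,:,::-1])
E
```

```text
[ 0.57514987 -0.05603234  0.09289685] [-1.99992213  0.25375867  0.82396326] 0.4670416288376924 0.03029010141163791
```

View pics/w7.png

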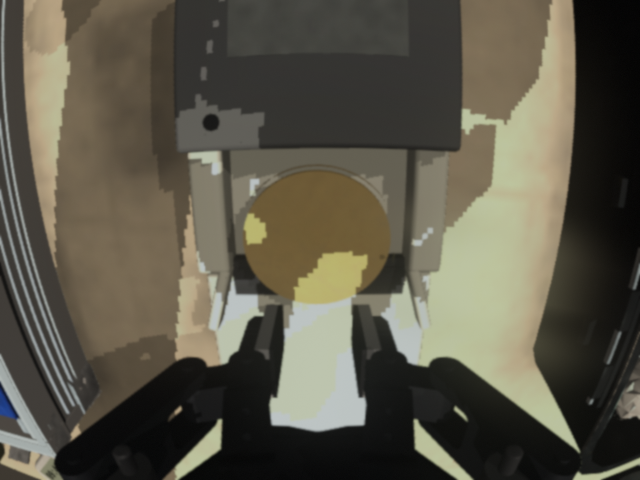

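The wrist view shows the dish at (317,235) riding the lip. Its rear is at row 303, the crest at row 256, and it is central in the channel (columns 228–410). I carry on.

Call:
drive_tool --pt "0.002 0 0 0" --pt "0.002 0 0 0" --pt "0.002 0.0001 0 0" --pt "0.002 0 0 0" --pt "0.002 0 0 0"

```text
clock: 21.9
position: [0.5853, -0.0559, 0.0929]
ee_rot: [0.0, 1.0, 0.004, 0.0]
contact_force: [-0.4, 1.0, 0.2]
width: 0.0298
```

Call:
drive_tool --pt "0.002 0 0 0" --pt "0.002 0 0 0" --pt "0.002 0.0001 0 0" --pt "0.002 0 0 0" --pt "0.002 0 0 0"

```text
clock: 22.52
position: [0.5953, -0.0559, 0.0929]
ee_rot: [0.0, 1.0, 0.004, -0.0]
contact_force: [0.3, 0.4, -1.0]
width: 0.0299
```

Call:
drive_tool --pt "0.001 0 0 0" --pt "0.001 0 0 0" --pt "0.001 0.0001 0 0" --pt "0.001 0 0 0" --pt "0.001 0 0 0"

```text
clock: 23.15
position: [0.6002, -0.0558, 0.0929]
ee_rot: [0.0, 1.0, 0.004, -0.0]
contact_force: [-0.3, -0.1, 0.6]
width: 0.0299
```

Call:
drive_tool --pt "0.001 0 0 0" --pt "0.001 0 0 0" --pt "0.001 0 0 0" --pt "0.001 0 0 0" --pt "0.001 0 0 0"

```text
clock: 23.78
position: [0.6052, -0.0557, 0.0929]
ee_rot: [0.0, 1.0, 0.004, -0.0]
contact_force: [0.8, 0.0, -0.1]
width: 0.0298
```

Call:
drive_tool --pt "-0.003 0 0 0" --pt "-0.003 0 0 0" --pt "-0.003 0 0 0" --pt "0 0 0 0" --pt "0 0 0 0"

```text
clock: 24.4
position: [0.5962, -0.0558, 0.093]
ee_rot: [0.0, 1.0, 0.004, 0.0]
contact_force: [-1.0, 0.1, -0.1]
width: 0.0302
```

```bash
python3 - <<'E'
from h import *
s=sensors.get_state(); print(s["position"],s["contact_force"],yaw(),s["width"])
im=cams.get_image("wrist"); cv2.imwrite("pics/w8.png",im["color"][:,:,::-1])
E
```

```text
[ 0.59623632 -0.05579032  0.09301389] [-1.00244639  0.11141601 -0.0582183 ] 0.46333320570385733 0.03021171273687203
```

View pics/w8.png

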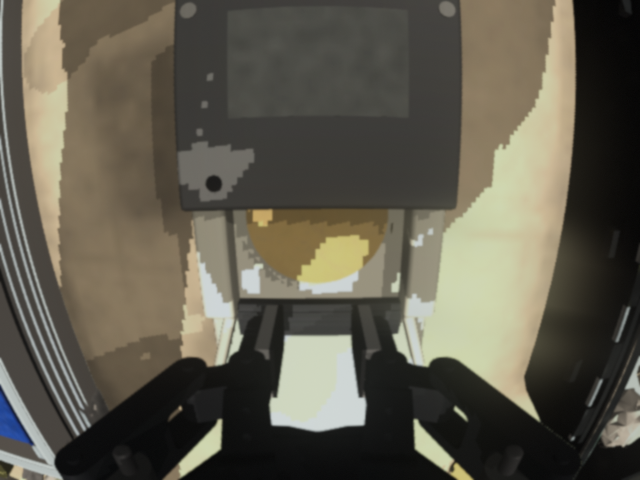

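The dish has dropped into the pocket. Pocket floor shows between its rear (row 283) and the crest (row 299), and it is centred at column 317 between the walls at 238 and 404. I go back into contact and push by feel in 4 mm calls, which is less than the pad's travel.

Call:
drive_tool --pt "0.003 0 0 0" --pt "0.003 0 0 0" --pt "0.003 0 0 0" --pt "0.001 0 0 0" --pt "0.001 0 0 0"

```text
clock: 25.08
position: [0.607, -0.0557, 0.0928]
ee_rot: [0.0, 1.0, 0.004, -0.0]
contact_force: [0.1, 0.7, 0.1]
width: 0.0301
```

Call:
drive_tool --pt "0.0008 0 0 0" --pt "0.0008 0 0 0" --pt "0.0008 0 0 0" --pt "0.0008 0 0 0" --pt "0.0008 0 0 0"

```text
clock: 25.7
position: [0.6112, -0.0557, 0.0929]
ee_rot: [0.0, 1.0, 0.004, 0.0]
contact_force: [0.0, 0.4, -0.0]
width: 0.0299
```

Call:
drive_tool --pt "0.0008 0 0 0" --pt "0.0008 0 0 0" --pt "0.0008 0 0 0" --pt "0.0008 0 0 0" --pt "0.0008 0 0 0"

```text
clock: 26.32
position: [0.6141, -0.0556, 0.0927]
ee_rot: [-0.0, 1.0, 0.004, -0.001]
contact_force: [-5.0, 0.2, 2.3]
width: 0.0297
```

Pad contact. From here I take fine steps.

Call:
drive_tool --pt "0.0003 0 0 0" --pt "0.0003 0 0 0" --pt "0.0003 0 0 0" --pt "0 0 0 0" --pt "0 0 0 0"

```text
clock: 26.95
position: [0.6162, -0.0557, 0.0929]
ee_rot: [0.0, 1.0, 0.004, 0.0]
contact_force: [-4.1, 0.1, 0.6]
width: 0.0301
```

Call:
drive_tool --pt "0.0003 0 0 0" --pt "0.0003 0 0 0" --pt "0.0003 0 0 0" --pt "0 0 0 0" --pt "0 0 0 0"

```text
clock: 27.58
position: [0.617, -0.0558, 0.0929]
ee_rot: [0.0, 1.0, 0.004, 0.0]
contact_force: [-3.1, -0.4, 0.2]
width: 0.0296
```

Call:
drive_tool --pt "0.0002 0 0 0" --pt "0.0002 0 0 0" --pt "0.0002 0 0 0" --pt "0 0 0 0" --pt "0 0 0 0"

```text
clock: 28.2
position: [0.6175, -0.0557, 0.0929]
ee_rot: [0.0, 1.0, 0.004, -0.0]
contact_force: [-3.9, -0.6, 1.2]
width: 0.03
```

Call:
drive_tool --pt "0.0002 0 0 0" --pt "0.0002 0 0 0" --pt "0 0 0 0" --pt "0 0 0 0" --pt "0 0 0 0"

```text
clock: 28.82
position: [0.6177, -0.0557, 0.0929]
ee_rot: [0.0, 1.0, 0.004, -0.0]
contact_force: [-4.7, -0.6, 0.4]
width: 0.0299
```

Call:
drive_tool --pt "0.0002 0 0 0" --pt "0.0002 0 0 0" --pt "0 0 0 0" --pt "0 0 0 0" --pt "0 0 0 0"

```text
clock: 29.45
position: [0.6178, -0.0557, 0.0928]
ee_rot: [-0.0, 1.0, 0.004, -0.001]
contact_force: [-6.2, -0.2, 0.5]
width: 0.03
```

Call:
drive_tool --pt "0.0002 0 0 0" --pt "0 0 0 0" --pt "0 0 0 0" --pt "0 0 0 0" --pt "0 0 0 0"

```text
clock: 30.08
position: [0.6179, -0.0557, 0.0928]
ee_rot: [-0.0, 1.0, 0.004, -0.001]
contact_force: [-5.5, -0.0, 1.0]
width: 0.0296
```

Call:
drive_tool --pt "0.0002 0 0 0" --pt "0.0001 0 0 0" --pt "0 0 0 0" --pt "0 0 0 0" --pt "0 0 0 0"

```text
clock: 30.7
position: [0.6179, -0.0557, 0.0928]
ee_rot: [-0.0, 1.0, 0.004, -0.001]
contact_force: [-6.7, -1.2, 1.4]
width: 0.0302
```

Call:
drive_tool --pt "0.0002 0 0 0" --pt "0.0002 0 0 0" --pt "0 0 0 0" --pt "0 0 0 0" --pt "0 0 0 0"

```text
clock: 31.32
position: [0.618, -0.0557, 0.0927]
ee_rot: [-0.0, 1.0, 0.004, -0.001]
contact_force: [-5.8, -0.6, 1.7]
width: 0.03
```

```bash
python3 - <<'E'
from h import *
F=[]
for i in range(6):
    cams.get_image("wrist"); s=sensors.get_state(); F.append(s["contact_force"])
print(np.mean(F,0),np.std(F,0),s["position"])
E
```

```text
[-6.73316197 -0.12367889  1.6421624 ] [0.36110072 0.39775936 0.28936401] [ 0.61800782 -0.05569292  0.09272343]
```

Call:
drive_tool --pt "0.0002 0 0 0" --pt "0.0002 0 0 0" --pt "0.0002 0 0 0" --pt "0 0 0 0" --pt "0 0 0 0"

```text
clock: 32.25
position: [0.6182, -0.0557, 0.0927]
ee_rot: [-0.0, 1.0, 0.004, -0.002]
contact_force: [-8.0, -0.2, 1.7]
width: 0.0298
```

```bash
python3 - <<'E'
from h import *
F=[]
for i in range(6):
    cams.get_image("wrist"); s=sensors.get_state(); F.append(s["contact_force"])
print(np.mean(F,0),np.std(F,0),s["position"])
E
```

```text
[-8.00654827 -0.67261804  2.3579125 ] [0.63411588 0.44043388 0.44748213] [ 0.61814888 -0.05566513  0.09267262]
```

Force now climbs steadily to 8 N with no travel, after sliding at 3–4 N. That is the hard stop, so I back off gently and lift away.

Call:
drive_tool --pt "-0.001 0 0 0" --pt "-0.002 0 0 0" --pt "-0.005 0 0 0" --pt "-0.01 0 0 0" --pt "-0.01 0 0 0"

```text
clock: 33.17
position: [0.5917, -0.0558, 0.0932]
ee_rot: [0.0, 1.0, 0.004, 0.001]
contact_force: [-0.2, -0.3, -0.1]
width: 0.0297
```

Call:
drive_tool --pt "-0.01 0 0.01 0" --pt "-0.01 0 0.02 0" --pt "0 0 0.03 0" --pt "0 0 0.03 0" --pt "0 0 0 0"

```text
clock: 33.8
position: [0.5734, -0.0561, 0.187]
ee_rot: [0.001, 1.0, 0.004, 0.004]
contact_force: [-0.4, -0.1, -0.0]
width: 0.0297
```

```bash
python3 - <<'E'
from h import *
s=sensors.get_state(); print(s["clock"],s["position"],s["contact_force"])
im=cams.get_image("wrist"); cv2.imwrite("pics/w9.png",im["color"][:,:,::-1])
for c in ["top","side"]:
  cams.get_image(c)
  for q in ["timer","sample_cup","reagent_bottle"]:
    for r in spotter.landmark_of(q,c)[:1]: print(c,q,round(r["score"],2),np.round(r["point"],4))
E
```

```text
33.8 [ 0.57339615 -0.05613053  0.18702716] [-0.38242464 -0.13379238 -0.03752891]
top timer 0.79 [ 0.3957  0.1585 -0.002 ]
top sample_cup 0.65 [0.3938 0.2763 0.0045]
top reagent_bottle 0.58 [ 0.3663 -0.1384  0.0034]
side timer 0.96 [0.3995 0.159  0.0014]
side sample_cup 0.89 [0.3942 0.2773 0.0008]
side reagent_bottle 0.67 [ 0.3687 -0.139   0.0016]
```

View pics/w9.png

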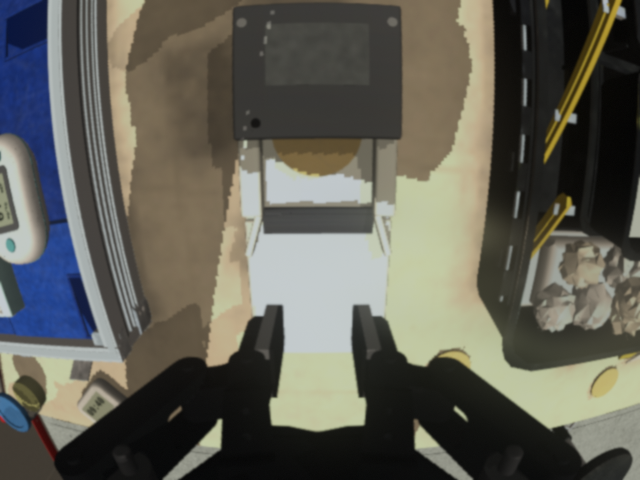

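The wrist view shows the dish's rear arc with its apex at (318,175), central between the walls at columns 262 and 374 and beyond the lip. The fingers are clear, and the bystanders are where they were. I'm handing in.

```bash
python3 -c "
from rig import manip; print(manip.sign_off())"
```

```text
the job is handed in; nothing more can be done
None
```

The job is handed in: the dish is in the pocket, and the pad felt fully pressed. Sign-off gives no verdict, and the pad sits hidden under the hood, so I judged it by feel only.

- **Placing:** I picked the largest of the three discs, set it flat on the deck and let go. I then pushed it over the lip with two tips 30 mm apart, and easing off confirmed it had dropped into the pocket.
- **Pressing the pad:** The pad slid at about 3–4 N. It then stopped moving, and the measured force rose to about 8 N with almost no further travel, which I took as the hard stop. That fits the pad's 5 mm travel. The highest push I measured was about 8 N, against the 15 N limit, though force is only reported at the end of each call.
- **Last checks:** The dish lies beyond the lip and centred between the pocket walls. The gripper was clear, with no contact force. The timer, sample cup and dropper bottle were all within about 4 mm of their first readings, which is the detector's own accuracy. The clock read about 34 s at the last check, against the 64 s limit.
- **Disagreements:** Readings of the dish's position differed by up to about 6 mm between cameras and detectors. After the drop it looked nearly 2 mm left of the mid-line in one view, but centred in the last one. Both are within the 6 mm allowed.

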